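# Collapse the flat-topped telescopic work support

### The arm

A 6-joint arm with a two-finger parallel gripper is mounted at the origin on a cart in front of the work surface, level with it; the furniture and walls round the work are solid. World frame = base frame: x ahead of the robot, y to its left, z up, the work surface at z = 0. Lengths are in m, angles in rad, forces in N, time in s.
With the tool pointing down it reaches from about 0.35 to 0.85 m from the base axis. Payload 8.1 kg.
Tool frame: the origin (TCP) lies between the finger pads; the fingertips stand 11 mm ahead of it and the grasp point (between the pads) lies 8 mm behind it (robot.tips_ahead is the distance from the TCP to the fingertips, in m); z points along the fingers, y is the line along which they close (so a half turn about z gives the same grasp; the last joint's range is limited). The gripper opens to 93 mm and grips with 3 to 60 N. Pads are 15 mm wide; open, the fingers measure 128 mm over their backs; the gripper's body (75 mm by 188 mm) begins 65 mm behind the grasp point.
Start: joints at [1.211, 0.13, 1.488, -0, 1.523, -0.085], TCP at [0.163, 0.577, 0.23] pointing down, gripper open.
Joint ranges: [-2.96, 2.96], [-0.89, 2.26], [0.02, 2.5], [-1.34, 4.48], [0, 2.73], [-2.66, 2.66]. Speed limits (rad/s): [2.39, 2.39, 2.79, 3.14, 3.14, 3.14].

### API

Orientations are given as a rotation vector (axis times angle).
In Python, from plant import robot gives the robot as it stands. The module is installed in compiled form; this text tells all that it offers.
- The arm moves only by the tool move_arm, never from a script. Its argument "deltas" is one flat list of numbers, 7 for each row, row after row: the shift along the tool's x, y, z in m, then the turn, a rotation vector about the tool's x, y, z in rad, then the opening, from 0 (shut) to 1 (fully open). A call has 1 to 12 rows; each row is the pose to reach, as a shift and turn from the pose commanded when the call began, along the tool's axes at that moment; what a row does not reach only later rows make up. A row lasts 1/8 s, in which the tool goes at most 62.5 mm and 10.7 degrees, less where a joint would pass 70% of its speed; a pose out of reach is approached as far as the arm can. A call with a gripper value outside its range is refused whole. The fingers move at their own pace and stop on an object; "squeeze" is the grip in N (left out, the last holds). Time passes only in rows, so rows that repeat a pose let the fingers close. It gives the time, the measured TCP pose, the force, the opening and the grip force at its end, in the units of the state.
- robot.read_state(): the state, without advancing time (a new reading comes with each control period).
- robot.read_camera(name): name is "scene" or "top"; returns (picture, depth): 420x560x3 uint8, red, green, blue; 420x560 float32, m along the optical axis (not along the pixel's ray), 0 where there is no reading.
- robot.camera_model(name): a dict with "K" (3x3 intrinsics, pixels), "k1" (the pictures are not rectified: a ray, as slopes to the right and down, at radius r is drawn at 1 + k1 r^2 times it, then the intrinsics apply), "R" (3x3) and "t" (3): a world point X has camera coordinates R X + t. Camera axes: x right, y down, z forward; pixel columns grow to the right and rows downward; lengths in m; the calibration is good to about 2 mm. A picture is of the moment at which its call begins. camera_model takes no time and is no camera call.
- robot.close_job(): hands the job in; it is judged then, once.
Trained networks look in the newest picture that a camera, given by its name, has taken for a name from the list of things; names that differ only in an ending like _2 or _b are one class to them, and where a whole thing is asked for, a point or a joint stands for the part that bears it (a point fixed in the world has none). Each returns a list of dicts, best first, with "confidence" (0 to 1); they miss things now and then, are a little off and sometimes report something else, mostly with a low value. They report only what shows in the picture. A call takes as long as a camera call.
- robot.recognise(camera, label): "uv" ([column, row] in pixels, amid what is visible of it).
The state is a dict: "t": time; "q": joint angles; "dq": joint speeds; "joint_torque": joint torques, N m; "tool_pos": TCP position; "orientation": TCP orientation; "force": force on the tool from outside, world axes, zero at the start; "wrist_torque": the same for the moment, N m; "opening": finger opening in m; "gripper_force": force on a finger pad.
Only numpy, scipy, OpenCV 4.12 (cv2) and the standard library are available. Lean on these libraries where they do the work, as an engineer would, in place of code of your own. Each camera call takes 0.05 s, during which the arm holds its last target. There are 200 camera calls.

### The job

Two telescopic work supports stand extended on the bench. Push the one with the flat round top down until its tubes are fully home, the innermost tube first and then the middle one, and leave it standing upright. Leave the support with the V-shaped top as it is, extended and where it stands.

Things in the scene. Friction and masses are not known exactly. Their poses are not given: they have to be found in the camera images.
- flat_top (a point): Centre of the upper face of the flat round steel top (48 mm across, 6 mm thick) of the support to be collapsed; z points up along its tubes. It stands loose on a heavy (1.6 kg) grey round foot 110 mm across, with an upright outer tube 32 mm across that ends in a dark collar 90 mm above the bench. The face starts 70 to 100 mm above its collapsed height, which is 108 mm above the bench.
- flat_stand_inner (a joint): Inner tube of that support, 17 mm across, carrying the flat top: how far it stands out of its home in the middle tube, in m; 0 fully home (the top rests on the middle tube's collar), 0.06 fully out; starts at 0.035 to 0.05. Slides at about 3 N, stays where left; so a steady push straight down on the flat top sinks it first, then the middle tube.
- flat_stand_middle (a joint): Middle tube of that support, 25 mm across with a dark collar (33 mm across, 8 mm high) at its upper end: how far it stands out of its home in the outer tube, in m; 0 fully home (its collar rests on the outer tube's), 0.06 fully out; starts at 0.035 to 0.05. Slides at about 9 N and stays where left.
- vee_top (a point): On the axis, at the bottom of the V of the other support, to be left alone: the same foot and tubes, but topped by a V of two steel plates, 40 mm long and about 57 mm wide over all; z points up. The two supports stand at least 210 mm apart and may have changed places.

How it is judged:
On the way:
1. the inner tube is home while the middle tube still stands out (value of joint flat_stand_inner below 0.007 m and value of joint flat_stand_middle above 0.015 m), for 0.04 s.
At the end, for the whole second after the job is handed in: Both tubes of the flat-topped support are within 7 mm of fully home, it stands upright on the bench (within 10 degrees, its top below 130 mm), and the V-topped support's top is within 15 mm of where it was (value of joint each of flat_stand_inner, flat_stand_middle below 0.007 m and angle between flat_top's own z axis and vertical below 0.17 rad and height (world z) of flat_top below 0.13 m and distance of vee_top from where it was at the start of the episode below 0.015 m); the robot touches nothing.
It fails at once if the V-topped support is pushed down or shoved by more than 15 mm (distance of vee_top from where it was at the start of the episode above 0.015 m).
It also fails if it takes over 29 s, if anything falls off the work surface, if the arm or the gripper's body presses on something with over 40 N, if the wrist force passes 120 N, or if a joint passes its speed limit or range.

## Working session

There is one attempt and no reset: what is moved stays moved. The work goes in short steps, Python scripts to look and compute and a tool call to move; the robot and the scene stay as the last step left them, time stands still between calls to the robot, and variables do not carry over. Pictures are saved under pics/ and viewed, at most 10 in all, crops included, and the job is handed in when it is done.

Besides the shell and the picture viewer there is one more tool, called after ">>>" by a JSON object that holds its "api" and its "payload", one argument or row to a line. move_arm: Moves the arm, as the interface text tells. Its arguments: {"type":"object","properties":{"deltas":{"type":"array","items":{"type":"number"}},"squeeze":{"type":"number"}},"required":["deltas"]}

```bash
mkdir -p pics; cat > h.py <<'E'
import numpy as np, cv2
from plant import robot
def cloud(name,d):
    m=robot.camera_model(name);K=np.array(m["K"]);R=np.array(m["R"]);t=np.array(m["t"])
    v,u=np.mgrid[0:d.shape[0],0:d.shape[1]].astype(float)
    p=cv2.undistortPoints(np.stack([u.ravel(),v.ravel()],1)[:,None],K,np.array([m["k1"],0,0,0,0.]))[:,0]
    c=np.c_[p,np.ones(len(p))]*d.reshape(-1,1)
    return ((c-t)@R).reshape(*d.shape,3)
E
python3 - <<'E'
from h import *
ims=[]
for n in("scene","top"):
    p,d=robot.read_camera(n);W=cloud(n,d);ims.append(p)
    for l in("flat_top","vee_top"):
        for r in robot.recognise(n,l)[:3]:
            u,v=np.round(r["uv"]).astype(int);print(n,l,r["confidence"],u,v,W[v,u].round(3))
    cv2.imwrite(f"pics/{n}0.png",p[...,::-1])
    z=W[...,2];m=(d>0)&(z>.1)&(z<.26)&(W[...,0]>.2)&(W[...,0]<.9)
    k,lab,st,ce=cv2.connectedComponentsWithStats(m.astype(np.uint8))
    for i in range(1,k):
        if st[i,4]>60:
            q=W[lab==i];zt=np.percentile(q[:,2],98);s=q[q[:,2]>zt-.006];print(n,st[i],'ztop',zt.round(4),'lo',s.min(0).round(3),'hi',s.max(0).round(3))
s=robot.read_state();print(s["t"],s["tool_pos"],s["orientation"],s["opening"])
print(cv2.Rodrigues(np.array(s["orientation"]))[0].round(3))
E
```

```text
scene flat_top 0.68 237 145 [0.51  0.289 0.196]
scene vee_top 0.81 326 268 [ 0.442 -0.158  0.209]
scene [214  20  40  39 405] ztop 0.237 lo [0.823 0.887 0.231] hi [0.829 0.914 0.249]
scene [200  23  11  37 180] ztop 0.2552 lo [0.737 0.908 0.249] hi [0.752 0.917 0.259]
scene [  287   111   245   231 20254] ztop 0.2585 lo [ 0.54  -0.384  0.253] hi [0.868 0.103 0.26 ]
scene [227 139  18  35 374] ztop 0.1968 lo [0.487 0.273 0.191] hi [0.533 0.322 0.199]
scene [315 252  35  51 826] ztop 0.2229 lo [ 0.421 -0.198  0.217] hi [ 0.478 -0.132  0.226]
scene [ 477  309   69   70 2410] ztop 0.257 lo [ 0.613 -0.505  0.251] hi [ 0.618 -0.433  0.26 ]
top flat_top 0.61 173 205 [0.511 0.302 0.196]
top vee_top 0.87 405 229 [ 0.454 -0.172  0.2  ]
top [ 423   13  137  149 6350] ztop 0.2581 lo [ 0.629 -0.435  0.252] hi [ 0.9   -0.213  0.26 ]
top [362  17  60  24 174] ztop 0.2588 lo [ 0.834 -0.21   0.253] hi [ 0.885 -0.09   0.26 ]
top [  199    64   288   148 13947] ztop 0.2584 lo [ 0.545 -0.33   0.252] hi [0.784 0.127 0.26 ]
top [163 192  26  23 465] ztop 0.1973 lo [0.492 0.275 0.191] hi [0.539 0.323 0.198]
top [384 214  37  29 620] ztop 0.2216 lo [ 0.427 -0.198  0.216] hi [ 0.482 -0.133  0.224]
0.3 [0.16274159 0.5773397  0.22929012] [-4.30291329e-01 -3.11187159e+00  9.28625758e-04] 0.09281872750690114
[[-0.962  0.271 -0.   ]
 [ 0.271  0.962 -0.001]
 [ 0.    -0.001 -1.   ]]
```

View pics/scene0.png

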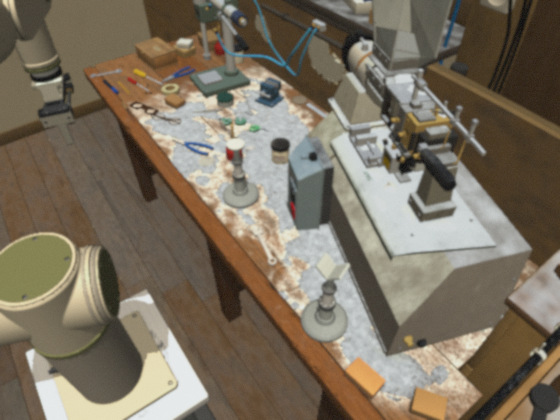

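View pics/top0.png

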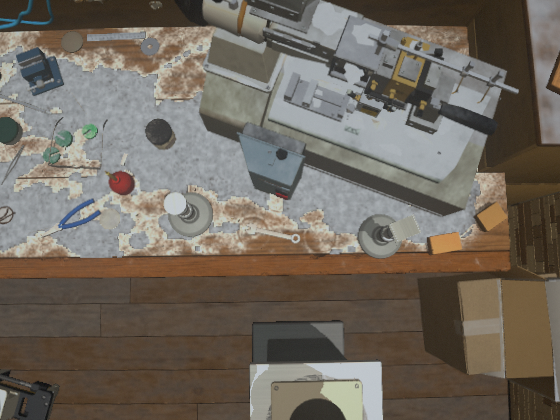

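The flat-topped support stands at scene (237,145) / top (175,204), about (0.513, 0.298, 0.197). The V-top is at scene (330,268) / top (403,227). A grey box stands beside the flat one at top (275,160), so I'll check clearance for the gripper body.

```bash
python3 - <<'E'
from h import *
c=np.array([.513,.298])
for n in("scene","top"):
    p,d=robot.read_camera(n);W=cloud(n,d)
    q=W[(d>0)&(W[...,2]>.12)]
    r=np.linalg.norm(q[:,:2]-c,axis=1)
    a=np.degrees(np.arctan2(*(q[:,:2]-c).T[::-1]))
    for b in range(-180,180,20):
        m=(a>=b)&(a<b+20)&(r>.04)&(r<.3)
        if m.sum()>5: print(n,b,'rmin',r[m].min().round(3),q[m][r[m].argmin()].round(3),'zmax',q[m][:,2].max().round(3))
s=robot.read_state();Rt=cv2.Rodrigues(np.array(s["orientation"]))[0]
tgt=np.array([c[0],c[1],.197+.03+robot.tips_ahead])
print('delta tool',(Rt.T@(tgt-s["tool_pos"])).round(4),robot.tips_ahead)
E
```

```text
scene -100 rmin 0.198 [0.546 0.103 0.203] zmax 0.235
scene -80 rmin 0.161 [0.574 0.149 0.222] zmax 0.266
scene -60 rmin 0.166 [0.601 0.157 0.229] zmax 0.303
scene -40 rmin 0.218 [0.718 0.223 0.175] zmax 0.357
scene -20 rmin 0.208 [0.713 0.243 0.161] zmax 0.407
scene 60 rmin 0.178 [0.589 0.459 0.13 ] zmax 0.142
top -100 rmin 0.209 [0.549 0.092 0.21 ] zmax 0.23
top -80 rmin 0.165 [0.578 0.147 0.21 ] zmax 0.269
top -60 rmin 0.169 [0.598 0.152 0.224] zmax 0.302
top -40 rmin 0.207 [0.706 0.223 0.153] zmax 0.354
top -20 rmin 0.207 [0.709 0.23  0.145] zmax 0.396
top 60 rmin 0.182 [0.594 0.461 0.129] zmax 0.139
delta tool [-0.4129 -0.1739 -0.0085] 0.011
```

>>> {"api": "move_arm", "payload": {
  "deltas": [-0.02, -0.01, -0.02, 0, 0, 0, 0, -0.06, -0.025, -0.03, 0, 0, 0, 0, -0.105, -0.044, -0.03, 0, 0, 0, 0, -0.15, -0.063, -0.03, 0, 0, 0, 0, -0.195, -0.082, -0.03, 0, 0, 0, 0, -0.24, -0.101, -0.03, 0, 0, 0, 0, -0.285, -0.12, -0.03, 0, 0, 0, 0, -0.33, -0.139, -0.03, 0, 0, 0, 0, -0.37, -0.156, -0.025, 0, 0, 0, 0, -0.4, -0.168, -0.015, 0, 0, 0, 0, -0.413, -0.174, -0.01, 0, 0, 0, 0, -0.413, -0.174, -0.01, 0, 0, 0, 0]
}}

```text
t: 1.9
tool_pos: [0.5133, 0.2971, 0.2399]
orientation: [-0.433, -3.111, 0.0]
force: [-0.2, 0.3, -0.1]
opening: 0.0006
gripper_force: 0.0
```

```bash
python3 - <<'E'
from h import *
s=robot.read_state();Rt=cv2.Rodrigues(np.array(s["orientation"]))[0]
print(s["t"],s["tool_pos"],s["opening"],s["force"]);print(Rt.round(3))
p,d=robot.read_camera("scene");W=cloud("scene",d)
cv2.imwrite("pics/s1.png",cv2.resize(p[90:220,160:330,::-1],None,fx=4,fy=4))
E
```

```text
1.9 [0.51330795 0.29711704 0.23986248] 0.0005842084402925656 [-0.18659998  0.34815965 -0.09265125]
[[-0.962  0.273 -0.   ]
 [ 0.273  0.962 -0.   ]
 [ 0.    -0.    -1.   ]]
```

View pics/s1.png

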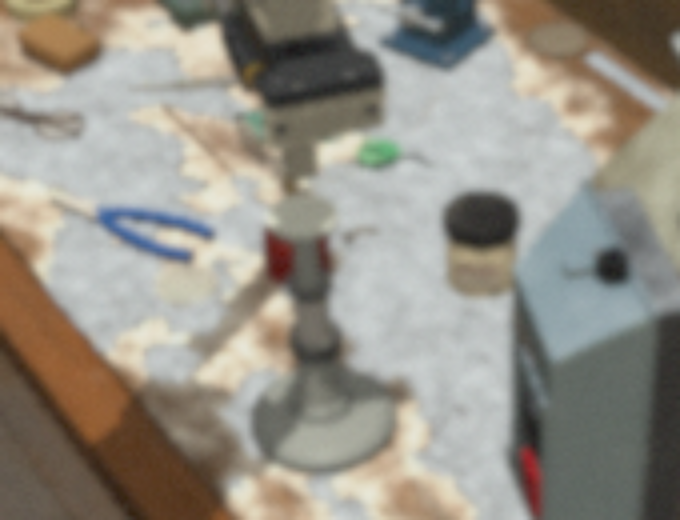

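The shut fingers hang over the flat top at crop (300,215), so I'm pressing down in steps.

>>> {"api": "move_arm", "payload": {
  "deltas": [0, 0, 0.015, 0, 0, 0, 0, 0, 0, 0.027, 0, 0, 0, 0, 0, 0, 0.032, 0, 0, 0, 0, 0, 0, 0.036, 0, 0, 0, 0, 0, 0, 0.04, 0, 0, 0, 0, 0, 0, 0.045, 0, 0, 0, 0, 0, 0, 0.05, 0, 0, 0, 0, 0, 0, 0.055, 0, 0, 0, 0, 0, 0, 0.06, 0, 0, 0, 0]
}}

```text
t: 3.08
tool_pos: [0.5132, 0.2981, 0.1794]
orientation: [0.43, 3.112, 0.001]
force: [-0.3, 1.9, 3.3]
opening: 0.0003
gripper_force: 1.4
```

>>> {"api": "move_arm", "payload": {
  "deltas": [0, 0, 0.004, 0, 0, 0, 0, 0, 0, 0.008, 0, 0, 0, 0, 0, 0, 0.012, 0, 0, 0, 0]
}}

```text
t: 3.45
tool_pos: [0.5132, 0.298, 0.1675]
orientation: [0.43, 3.112, 0.0]
force: [-0.8, 2.2, 2.8]
opening: 0.0005
gripper_force: 1.3
```

```bash
python3 - <<'E'
from h import *
s=robot.read_state();print(s["t"],s["tool_pos"],s["force"],s["wrist_torque"])
p,d=robot.read_camera("scene")
cv2.imwrite("pics/s2.png",cv2.resize(p[90:220,160:330,::-1],None,fx=4,fy=4))
E
```

```text
3.45 [0.5132362  0.29803717 0.16749121] [-0.82854509  2.23302259  2.84995255] [ 0.43647109  0.05292003 -0.03195021]
```

View pics/s2.png

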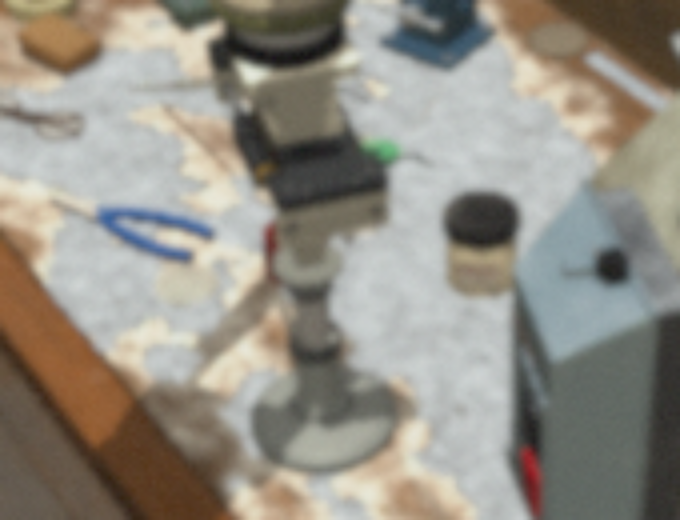

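The inner tube is nearly home at about 3 N, and the support is upright. I'm continuing straight down.

>>> {"api": "move_arm", "payload": {
  "deltas": [0, 0, 0.004, 0, 0, 0, 0, 0, 0, 0.007, 0, 0, 0, 0, 0, 0, 0.01, 0, 0, 0, 0, 0, 0, 0.013, 0, 0, 0, 0]
}}

```text
t: 4.0
tool_pos: [0.5132, 0.2978, 0.1552]
orientation: [0.43, 3.112, -0.0]
force: [-3.2, -1.0, 8.0]
opening: 0.0002
gripper_force: 4.0
```

>>> {"api": "move_arm", "payload": {
  "deltas": [0, 0, 0.004, 0, 0, 0, 0, 0, 0, 0.008, 0, 0, 0, 0, 0, 0, 0.012, 0, 0, 0, 0, 0, 0, 0.016, 0, 0, 0, 0, 0, 0, 0.02, 0, 0, 0, 0, 0, 0, 0.024, 0, 0, 0, 0, 0, 0, 0.028, 0, 0, 0, 0]
}}

```text
t: 4.88
tool_pos: [0.5132, 0.2978, 0.1272]
orientation: [0.43, 3.112, -0.0]
force: [-2.3, -0.5, 7.9]
opening: 0.0007
gripper_force: 4.0
```

>>> {"api": "move_arm", "payload": {
  "deltas": [0, 0, 0.003, 0, 0, 0, 0, 0, 0, 0.005, 0, 0, 0, 0, 0, 0, 0.0065, 0, 0, 0, 0]
}}

```text
t: 5.25
tool_pos: [0.5132, 0.2979, 0.1207]
orientation: [0.43, 3.112, -0.0]
force: [-2.9, -0.9, 7.7]
opening: 0.0007
gripper_force: 4.0
```

>>> {"api": "move_arm", "payload": {
  "deltas": [0, 0, 0.001, 0, 0, 0, 0, 0, 0, 0.001, 0, 0, 0, 0]
}}

```text
t: 5.5
tool_pos: [0.5132, 0.2979, 0.1197]
orientation: [0.43, 3.112, -0.0]
force: [-2.7, -1.2, 5.9]
opening: 0.0004
gripper_force: 3.3
```

>>> {"api": "move_arm", "payload": {
  "deltas": [0, 0, 0.0007, 0, 0, 0, 0, 0, 0, 0.001, 0, 0, 0, 0]
}}

```text
t: 5.75
tool_pos: [0.5132, 0.2978, 0.1192]
orientation: [0.43, 3.112, -0.0]
force: [-4.7, -2.8, 11.4]
opening: 0.0006
gripper_force: 6.0
```

>>> {"api": "move_arm", "payload": {
  "deltas": [0, 0, -0.005, 0, 0, 0, 0, 0, 0, -0.03, 0, 0, 0, 0, 0, 0, -0.07, 0, 0, 0, 0, 0, 0, -0.12, 0, 0, 0, 0, 0, 0.06, -0.15, 0, 0, 0, 0, 0, 0.11, -0.15, 0, 0, 0, 0, 0, 0.15, -0.15, 0, 0, 0, 0, 0, 0.15, -0.15, 0, 0, 0, 0]
}}

```text
t: 6.75
tool_pos: [0.5532, 0.4443, 0.2654]
orientation: [-0.426, -3.11, 0.003]
force: [0.1, -0.5, -0.6]
opening: 0.0004
gripper_force: 0.0
```

```bash
python3 - <<'E'
from h import *
for n in("scene","top"):
    p,d=robot.read_camera(n);W=cloud(n,d)
    cv2.imwrite(f"pics/{n}3.png",p[...,::-1])
    for c in((.513,.298),(.45,-.165)):
        q=W[(d>0)&(np.hypot(W[...,0]-c[0],W[...,1]-c[1])<.05)&(W[...,2]>.05)&(W[...,2]<.24)]
        zt=np.percentile(q[:,2],97);s=q[q[:,2]>zt-.005];print(n,zt.round(4),s.min(0).round(3),s.max(0).round(3))
E
```

```text
scene 0.11 [0.487 0.271 0.105] [0.533 0.32  0.112]
scene 0.2223 [ 0.422 -0.196  0.217] [ 0.478 -0.133  0.225]
top 0.1098 [0.492 0.275 0.105] [0.537 0.322 0.112]
top 0.2204 [ 0.427 -0.197  0.215] [ 0.483 -0.133  0.224]
```

View pics/scene3.png

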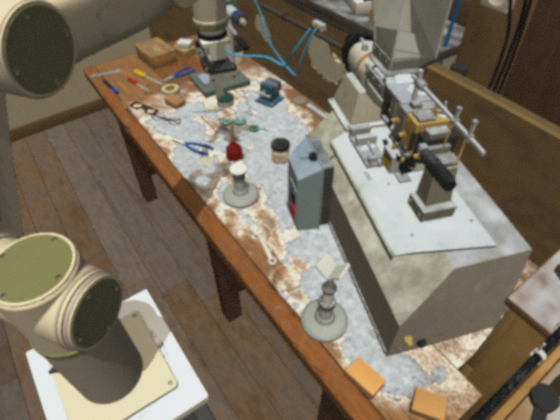

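The flat support at (238,180) is collapsed and upright, with its top about 108 mm up. The V support at (325,300) hasn't moved, and the arm is clear of both.

```bash
python3 -c "
from plant import robot
print(robot.close_job())"
```

```text
the job is handed in; nothing more can be done
None
```

The flat-topped support is pushed fully home, inner tube first and then the middle one, and stands upright with its top about 108–110 mm above the bench; the V-topped support is unmoved, and the job was handed in just after 6.8 s, with no verdict returned.

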